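Hang the rod gauge on its hook, graduations outward

ROBOT

A 6-joint arm with a two-finger parallel gripper is mounted at the origin on the work surface. World frame = base frame: x ahead of the robot, y to its left, z up, the work surface at z = 0. Lengths are in m, angles in rad, forces in N, time in s.
With the tool pointing down it reaches from about 0.25 to 0.775 m from the base axis. Payload 4 kg.
Tool frame: the origin (TCP) lies midway between the tips of the shut fingers; the grasp point (between the pads) lies behind it (env.grip_point_offset is the x of the grasp point in the tool frame, in m); x points along the fingers, y is the direction in which the jaws open and shut, and the axes are right-handed (so a half turn about x gives the same grasp; the last joint's range is limited). The gripper opens to 85 mm and grips with 20 to 120 N. Pads are 22 mm wide; open, the fingers measure 114 mm over their backs; the gripper's body (76 mm by 85 mm) begins 54 mm behind the grasp point. The pads swing forward as they close: fully open they stand 13 mm farther back than shut.
Start: joints at [-1.444, 0.087, 1.371, -0, 1.684, -0.103], TCP at [0.125, -0.536, 0.231] pointing down, gripper open.
Joint ranges: [-3.1, 3.1], [-0.76, 2.03], [0.27, 2.55], [-1.08, 4.22], [0.17, 2.65], [-2.57, 2.57]. Speed limits (rad/s): [2.79, 2.79, 3.14, 3.14, 3.14, 3.14].

INTERFACE

Orientations are given as a unit quaternion [w, x, y, z].
In Python, from cell import env gives the robot as it stands.
- The arm moves only by the shell command python3 -m crank 'ROWS' [OPENING] [FORCE]. ROWS is JSON, a list of rows, each an object with "delta_pos": the shift along the world's x, y, z normalised to -1 to 1, where 1 is 200 mm, a list of three; "turn": the turn about the world's z normalised to -1 to 1, where 1 is 2 pi rad. In form: [{"delta_pos": [tx, ty, tz], "turn": turn}, ...]. A call has 1 to 10 rows; each row is the pose to reach, as a shift and turn from the pose commanded when the call began, turning the shorter way round; what a row does not reach only later rows make up. A row lasts 1/8 s, in which the tool goes at most 62.5 mm and 10.7 degrees, less where a joint would pass 70% of its speed; a pose out of reach is approached as far as the arm can. A call with a number of a shift or a turn outside -1 to 1 is refused whole. A call with a gripper value outside its range is refused whole. OPENING is the closure, from 0 (fully open) to 1 (shut), set as the call begins (- or left out, the last holds). The fingers move at their own pace and stop on an object; FORCE is the grip in N (left out, the last holds). Time passes only in rows, so rows that repeat a pose let the fingers close. It gives the time, the measured TCP pose, the force and the opening at its end, in the units of the state.
- env.observe(): the state, without advancing time (a new reading comes with each control period).
- env.camera(name): name is "scene" or "top"; returns the picture (480x640x3 uint8, red, green, blue); there is no depth.
- env.get_calibration(name): a dict with "fovy" (degrees; the focal length in pixels is half the picture's height over the tangent of half this angle, whatever the lens; pixels are square), "cx", "cy" (the principal point, pixels), "k1" (the pictures are not rectified: a ray, as slopes to the right and down, at radius r is drawn at 1 + k1 r^2 times it, then the intrinsics apply), "origin" and "rotation" of the camera in the world. Camera axes: x right, y down, z forward; pixel columns grow to the right and rows downward; lengths in m; the calibration is good to about 2 mm. A picture is of the moment at which its call begins. get_calibration takes no time and is no camera call.
- env.sign_off(): hands the job in, once; it reports no verdict.
Trained networks look in the newest picture that a camera, given by its name, has taken for a name from the list of things; names that differ only in an ending like _2 or _b are one class to them, and where a whole thing is asked for, a point or a joint stands for the part that bears it (a point fixed in the world has none). Each returns a list of dicts, best first, with "confidence" (0 to 1); they miss things now and then, are a little off and sometimes report something else, mostly with a low value. They report only what shows in the picture. A call takes as long as a camera call. They do not tell look-alikes from the thing itself.
- env.trace(target, camera): "mask" (480x640 bool, what is visible of it) and "centre" ([column, row] in pixels, amid what is visible of it).
- env.landmark_of(target, camera): "centre" ([column, row] in pixels: a listed point, or the origin of a listed thing).
The state is a dict: "time_s": time; "joints": joint angles; "joint_velocities": joint speeds; "tau": joint torques, N m; "tool_pos": TCP position; "ee_rot": TCP orientation; "wrist_force": force on the tool from outside, world axes, zero at the start; "wrist_torque": the same for the moment, N m; "opening": opening from 0.0 (shut) to 1.0 (fully open).
Only numpy, scipy, OpenCV 4.12 (cv2) and the standard library are available. Lean on these libraries where they do the work, as an engineer would, in place of code of your own. Each camera call takes 0.05 s, during which the arm holds its last target.

TASK

Take the aluminium rod gauge out of its wooden block and hang it by its eye on the hook of the stand, with the graduated face outward (away from the upright), fully back in the dip of the hook against the back plate, and let go. The hook may be clamped somewhat higher or lower than usual, so feel for it gently (20 N is too hard) and let it carry the gauge before you open the fingers; do not let the gauge drop. Leave the mug, secateurs and willow billet alone.

Things in the scene. Friction and masses are not known exactly. Their poses are not given: they have to be found in the camera images.
- gauge: Loose upright aluminium plate, 0.2 kg, 10 mm thick (its x), 60 wide (y), 155 tall (z, up). Origin: centre of underside. Graduated face (black lines) looks to its -x. Body 110 mm tall, then a tab 28 wide, 10 thick, to 155: pinch it from above across width or thickness. Yaw at the start is any. To hang rightly its axes point as the stand's.
- gauge_eye (a point): Apex of the gauge's eye, mid-thickness, at (0, 0, 92) mm in the gauge's frame. The eye is a through hole along x, centred in y, 16 mm wide, from height 60 mm up to a roof like an inverted V (45 degree sides) ending in this apex.
- gauge_notch (a point): Point on the gauge's notched edge (four square notches, its +y edge): at (0, 30, 30) mm in the gauge's frame.
- block: Fixed wooden block 100 x 110 x 42 mm; origin at the centre of its underside. The gauge stands in its slot (13 mm along x, 64 mm along y, floor 12 mm above the table, 30 mm deep), to be lifted straight up.
- stand: Fixed stand: dark wood base 130 x 120 x 15 mm, steel upright behind x = 6 mm, 152 mm tall. Origin on the table under the hook's root; z up; its -x is outward, the way the hook points (roughly away from the robot). The hook lies in its plane y = 0 on a carriage whose back plate (36 mm wide, front at x = 0) ends 8 mm above the hook's arm.
- hook_usual (a point): Not the hook itself: a mark fixed to the stand at (-34, 0, 160) mm, where the axis of the hook's level outer arm usually lies. The carriage may be clamped up to 12 mm higher or lower, which no pose reports: see or feel it. It holds firm (slips only above 40 N). The gauge's eye hung in the dip has its apex about 1 mm below the arm's axis.
- hook_form (a point): Mark at (0, 0, 153) mm on the stand, the usual root of the hook. Hook: 8 mm round steel; its axis runs outward as a dip 7 mm below the arm from x = 0 to -16 mm, a ramp up to -24, the level arm to -44, then an upturned tip, top 14 mm above the arm's axis, outer side at -48. Hung well, the 10 mm gauge is in the dip at x about -5 mm.
- mug: Bystander: brown glass mug, 80 mm across, 90 mm tall, origin at the centre of its underside, handle at its +y.
- secateurs: Bystander: garden secateurs lying flat along their x, about 170 mm long, 60 mm wide, 16 mm high, origin under the middle.
- billet: Bystander: short willow billet lying along its x, 200 mm long, 28 mm thick, origin under its middle.
There are look-alikes about, which are no part of the job. Of the things that look like the gauge, the largest one is meant.

How it is judged:
By the outcome, as a careful person would: the job done as asked, in the order asked, and still so for the second after the job is handed in, with the robot touching nothing.
It also fails if it takes over 64 s, if anything falls off the work surface, if the arm or the gripper's body presses on something with over 40 N, if the wrist force passes 120 N, or if a joint passes its speed limit or range.

## Working session

There is one attempt and no reset: what is moved stays moved. The work goes in short steps, Python scripts to look and compute and a shell command to move; the robot and the scene stay as the last step left them, time stands still between calls to the robot, and variables do not carry over. Pictures are saved under pics/ and viewed, and the job is handed in when it is done.

```bash
ls; mkdir -p pics
python3 - <<'E'
from cell import env
import cv2
for n in("scene","top"):
    im=env.camera(n); cv2.imwrite(f"pics/{n}0.png",im[...,::-1])
    print(env.get_calibration(n))
    for t in("gauge","block","stand","hook_usual","hook_form","gauge_eye","gauge_notch","mug","secateurs","billet"):
        print(t,[(round(d["confidence"],2),[round(float(v),1) for v in d["centre"]]) for d in env.landmark_of(t,n)])
print(env.observe(), env.grip_point_offset)
E
```

```text
pics
{'fovy': 49.76095804135176, 'cx': 316.0243483284538, 'cy': 244.1721564330277, 'k1': -0.02024436549220215, 'origin': array([ 1.08272713, -0.22616696,  0.86661918]), 'rotation': array([-0.26418251,  0.80714694,  0.50178071, -0.16412657])}
gauge [(0.81, [214.2, 270.1]), (0.81, [232.5, 331.2]), (0.56, [186.2, 229.5])]
block [(0.73, [213.3, 273.8]), (0.67, [214.6, 272.6])]
stand [(0.67, [396.5, 199.9])]
hook_usual [(0.65, [418.3, 149.4])]
hook_form [(0.96, [403.7, 148.2]), (0.26, [395.1, 195.9])]
gauge_eye [(0.8, [203.3, 238.4]), (0.68, [225.1, 314.4])]
gauge_notch [(0.86, [215.0, 251.8]), (0.64, [242.0, 321.4]), (0.56, [196.2, 221.5])]
mug [(0.9, [337.4, 317.4])]
secateurs [(0.67, [395.1, 199.0]), (0.64, [287.0, 250.0])]
billet [(0.89, [396.2, 332.7])]
{'fovy': 57.29946198582552, 'cx': 323.18998638380293, 'cy': 242.00414418739277, 'k1': -0.06590732335209609, 'origin': array([0.52228451, 0.00867485, 0.80478394]), 'rotation': array([ 0.01475052, -0.69722178,  0.71611174, -0.02912376])}
gauge [(0.79, [408.9, 287.3]), (0.77, [410.3, 215.3]), (0.63, [414.6, 361.6])]
block [(0.65, [123.4,
[... 476 characters left out ...]
ime_s': 1.1, 'joints': array([-1.44408246e+00,  8.72131075e-02,  1.37070977e+00, -3.49885101e-05,
        1.68361045e+00, -1.03117131e-01]), 'joint_velocities': array([-7.66118536e-04,  1.24622027e-03, -4.42897972e-04,  6.25864223e-05,
       -9.84343793e-04,  5.15445119e-04]), 'tau': array([ 5.17842000e-04, -3.51738453e+01, -3.13463974e+01,  6.27271334e-05,
        4.04216789e-04,  1.24867694e-05]), 'tool_pos': array([ 0.12527355, -0.53555244,  0.23132874]), 'ee_rot': array([-0.08109854, -0.70243116, -0.0810563 ,  0.70245524]), 'wrist_force': array([-0.56654467, -0.11342321,  0.22735773]), 'wrist_torque': array([ 0.01991238,  0.02594102, -0.00603393]), 'opening': 1.0000727515396515} -0.0187
```

View pics/scene0.png

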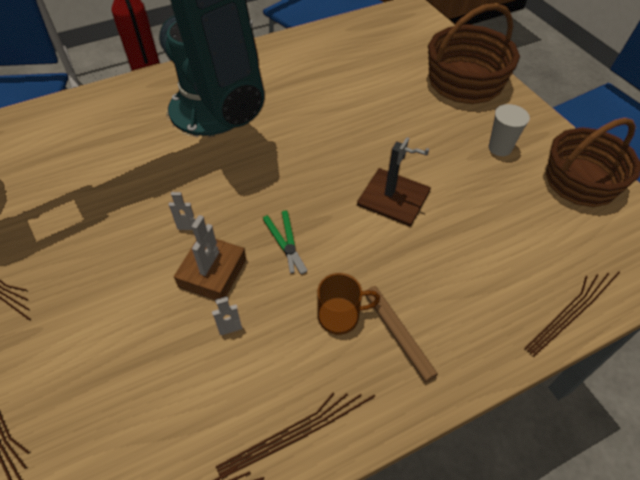

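View pics/top0.png

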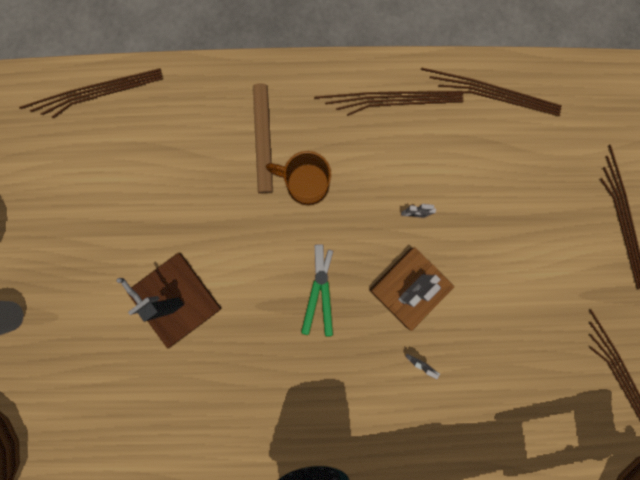

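Run:
```python
import cv2
a=cv2.imread("pics/scene0.png");cv2.imwrite("pics/s_g.png",cv2.resize(a[180:360,150:350],None,fx=4,fy=3.3,interpolation=3)[:600])
cv2.imwrite("pics/s_st.png",cv2.resize(a[120:240,340:480],None,fx=5,fy=5,interpolation=3))
a=cv2.imread("pics/top0.png");cv2.imwrite("pics/t_st.png",cv2.resize(a[230:350,90:240],None,fx=5,fy=5,interpolation=3))
cv2.imwrite("pics/t_g.png",cv2.resize(a[180:400,350:490],None,fx=2.7,fy=2.7,interpolation=3))
```

```text
(no output)
```

View pics/s_g.png

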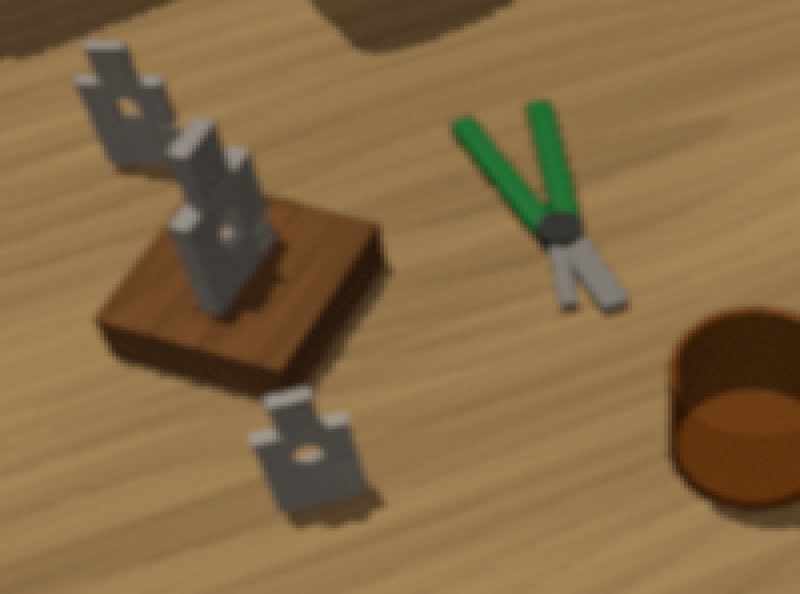

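View pics/s_st.png

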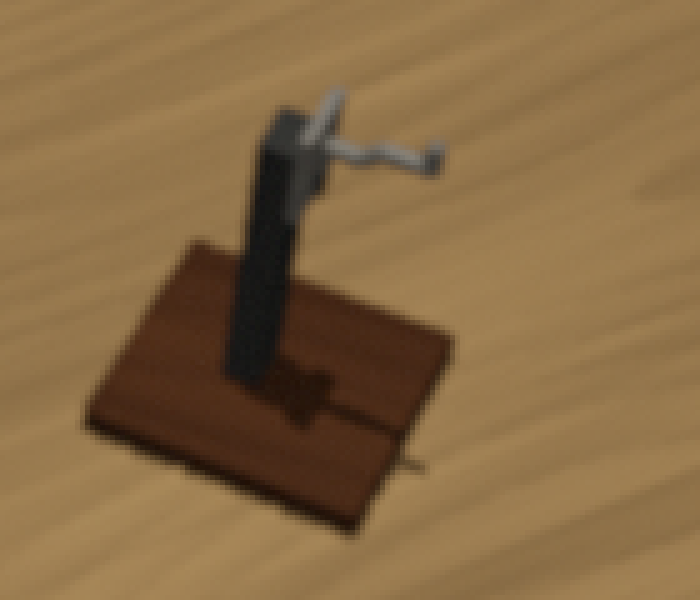

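View pics/t_st.png

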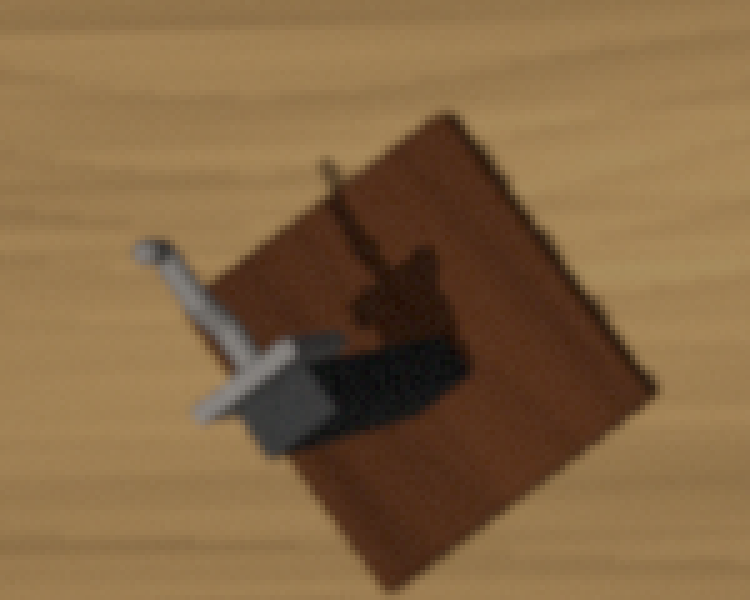

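View pics/t_g.png

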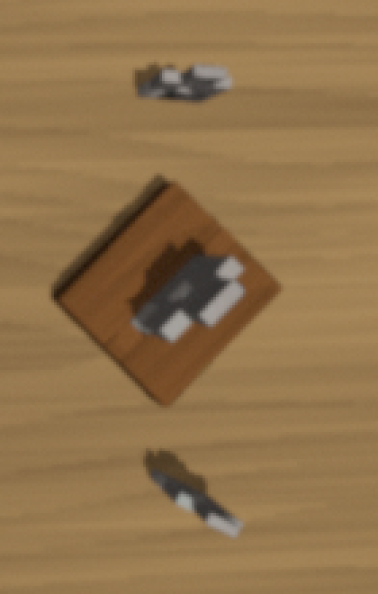

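Run:
```python
import cv2
def c(n,x0,y0,w,h,f,o):
    a=cv2.imread(f"pics/{n}0.png")[y0:y0+h,x0:x0+w]
    a=cv2.convertScaleAbs(cv2.resize(a,None,fx=f,fy=f,interpolation=cv2.INTER_CUBIC),alpha=1.5,beta=10)
    for i in range(0,w,10): cv2.putText(a,str(x0+i),(i*f,10),0,.35,(255,255,255),1);cv2.line(a,(i*f,0),(i*f,a.shape[0]),(255,255,0) ,1) if i%10==0 else 0
    for i in range(0,h,10): cv2.putText(a,str(y0+i),(0,i*f+4),0,.35,(255,255,255),1);cv2.line(a,(0,i*f),(a.shape[1],i*f),(255,255,0),1)
    cv2.imwrite(f"pics/{o}.png",a)
c("scene",170,210,80,100,6,"zs_g"); c("top",365,235,100,100,6,"zt_g")
c("scene",350,130,90,100,6,"zs_s"); c("top",110,245,120,110,5,"zt_s")
```

```text
(no output)
```

View pics/zs_g.png

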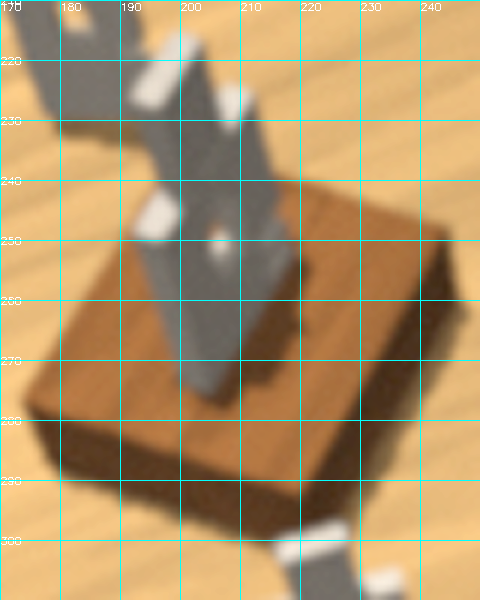

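View pics/zt_g.png

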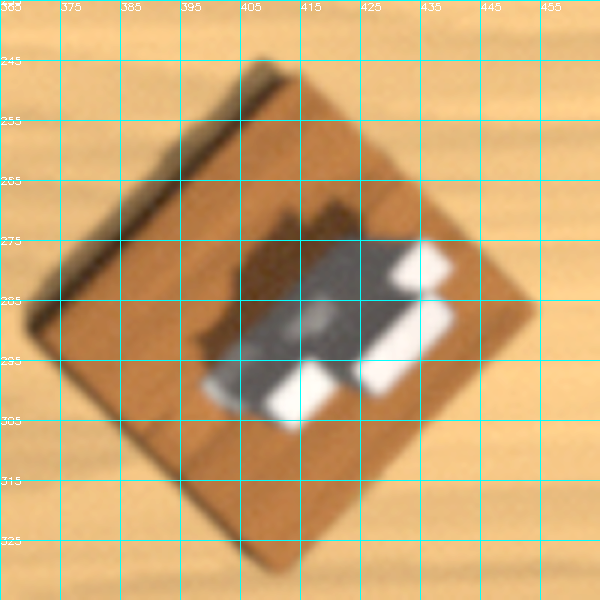

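View pics/zs_s.png

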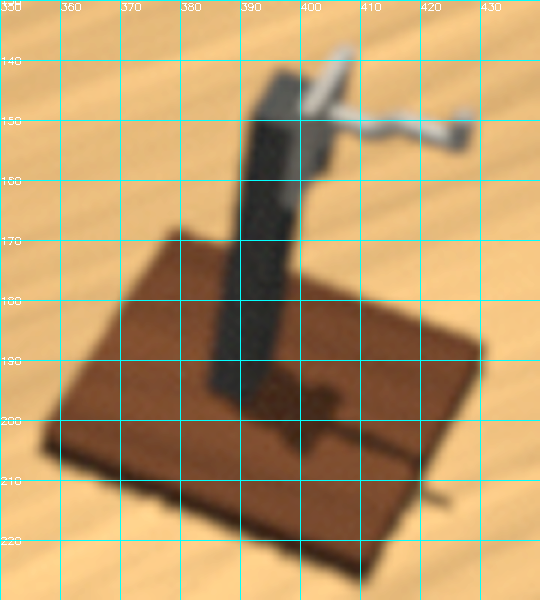

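View pics/zt_s.png

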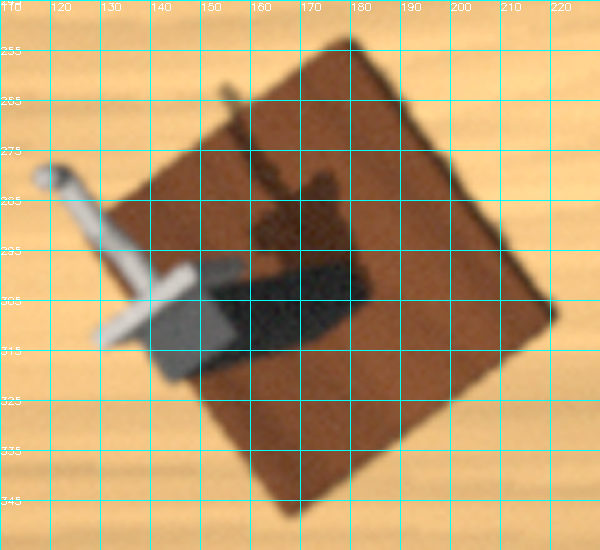

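```bash
cat > h.py <<'E'
import numpy as np
from cell import env
from scipy.spatial.transform import Rotation as R
from scipy.optimize import least_squares
class Cam:
    def __init__(s,n):
        c=env.get_calibration(n);s.f=240/np.tan(np.radians(c["fovy"])/2);s.c=np.array([c["cx"],c["cy"]]);s.k=c["k1"];s.o=c["origin"];q=c["rotation"];s.R=R.from_quat([q[1],q[2],q[3],q[0]]).as_matrix()
    def p(s,X):
        v=(np.atleast_2d(X)-s.o)@s.R; m=v[:,:2]/v[:,2:]; r=(m**2).sum(1,keepdims=True)
        return s.c+s.f*m*(1+s.k*r)
S=Cam("scene");T=Cam("top")
def pose(x,y,yaw,L,z=0):
    L=np.atleast_2d(L).astype(float);c,s_=np.cos(yaw),np.sin(yaw)
    return np.c_[x+c*L[:,0]-s_*L[:,1],y+s_*L[:,0]+c*L[:,1],L[:,2]+z]/1.0
E
cat > fit.py <<'E'
from h import *
mm=.001
# block+gauge : local frame of gauge, x=(.7,.7), y=(-.7,.7)
def xyz(l): return np.array(l)*mm
blk=[(S,(50,55,42),(245,248)),(S,(50,-55,42),(219.5,292.5)),(S,(50,-55,42),(219.5,292.5))]
# corners enumerated as unordered: assign by nearest
bt={S:[(245,248),(219.5,292.5),(174,276.5)],T:[(413,247),(454,286.5),(411.5,330),(370,288.5)]}
gt={S:[(199.5,215),(203.5,217.5),(196,228),(191.5,226)],T:[(424,298),(436,284.5),(440.5,288.5),(428.5,301)]}
gs={T:[(409,304),(416.5,295),(421,299),(413,307),(430,282),(436.5,275),(441,280),(435,285)]}
B=xyz([(a*50,b*55,42) for a in(1,-1) for b in(1,-1)])
Gt=xyz([(a*5,b*14,167) for a in(1,-1) for b in(1,-1)])
Gs=xyz([(a*5,b,122) for a in(1,-1) for b in(30,-30,14,-14)])
from scipy.optimize import linear_sum_assignment
def match(c,X,obs):
    P=c.p(X);O=np.array(obs);D=np.linalg.norm(P[:,None]-O[None],axis=2);i,j=linear_sum_assignment(D);return (P[i]-O[j]).ravel()
def res(q):
    x,y,w,dx,dy,dw=q;r=[]
    for c in(S,T): r.append(match(c,pose(x,y,w,B),bt[c]));r.append(match(c,pose(x+dx,y+dy,w+dw,Gt),gt[c]))
    r.append(match(T,pose(x+dx,y+dy,w+dw,Gs),gs[T]));r.append([dx*300,dy*300,dw*20])
    return np.concatenate(r)
s=least_squares(res,[.45,-.12,np.pi/4,0,0,0],loss="soft_l1",x_scale=[.01,.01,.1,.01,.01,.1])
for k in [.6,.8,1.0]:
    t=least_squares(res,[.45,-.12,k,0,0,0],loss="soft_l1",x_scale=[.01,.01,.1,.01,.01,.1],diff_step=1e-4)
    if t.cost<s.cost:s=t
print("block",s.x.round(4),np.degrees(s.x[2]),"gauge xy",(s.x[:2]+s.x[3:5]).round(4),np.degrees(s.x[2]+s.x[5]),"cost",s.cost)
print(s.fun.reshape(-1)[:-3].round(1))
# stand
bs={S:[(378,168.5),(430,187),(411,225),(357.5,203)],T:[(178,253),(219,308),(168,347),(131,287)]}
pts=[((-44,0,174),(428,149),(119,280),1),((0,18,168),(407.5,138),None,1),((0,-18,168),(401.5,149),None,1)]
def rs(q,out=False):
    x,y,w,bx,dz=q;r=[]
    BB=xyz([(a*65,b*60,15) for a in(1,-1) for b in(1,-1)])+[bx,0,0]
    for c in(S,T): r.append(match(c,pose(x,y,w,BB),bs[c]))
    for L,a,b in (((-34,0,160),(418.3,149.4),(122.3,288)),((0,0,153),(403.7,148.2),(140.2,304.6))):
        P=pose(x,y,w,np.array(L)*mm); r+= [.5*(S.p(P)[0]-a),.5*(T.p(P)[0]-b)]
    P=pose(x,y,w,np.array((-44,0,174))*mm+[0,0,dz]); r+=[S.p(P)[0]-(428,149),T.p(P)[0]-(119,280)]
    E=pose(x,y,w,xyz([(0,18,168),(0,-18,168)])+[0,0,dz])
    r+=[match(S,E,[(407.5,138),(401.5,149)]),match(T,E,[(129,313.5),(149,299)])]
    return np.concatenate(r)
best=None
for k in np.radians([-150,-135,-120,-110]):
    t=least_squares(rs,[.4,.25,k,0,0],loss="soft_l1",x_scale=[.01,.01,.1,.01,.01],diff_step=1e-4)
    if best is None or t.cost<best.cost:best=t
print("stand",best.x.round(4),np.degrees(best.x[2]),best.cost);print(best.fun.round(1))
E
python3 fit.py
```

```text
block [ 0.4864 -0.1608  0.7505 -0.0021 -0.0015 -0.0027] 42.999460213147174 gauge xy [ 0.4843 -0.1623] 42.84601820990711 cost 18.333172389774187
[ 0.3 -1.   0.3 -0.5 -1.5 -0.6 -0.6 -2.5 -0.9 -1.3 -1.7 -1.6 -1.5 -0.9
  0.   0.6  1.3 -2.2 -1.   0.2  0.4 -1.1 -0.6 -1.5  0.8 -1.6 -0.3  0.4
  1.1 -0.7  0.1 -2.  -0.5 -0.1 -0.2 -0.3 -1.2  0.1  0.6 -0.4 -0.6 -0.6
 -0.2  0.3 -1.7  1.6]
stand [ 4.7780e-01  2.6570e-01 -2.5206e+00  1.5000e-03 -3.1000e-03] -144.4223043254704 23.42079870452335
[-1.8 -1.3  0.3 -1.7  0.6 -1.2  1.8 -0.4  1.7 -0.4 -1.   1.1  0.  -3.4
 -6.2  2.7  0.9  0.7  2.2 -1.2 -0.2 -0.2  0.9 -0.4 -2.2 -0.6  0.6  0.4
 -0.8 -0.1  0.2 -0.2 -0.3 -1.9  0.  -1.6]
```

```bash
sed -i 's/,(131,287)\]/]/' fit.py
cat >> fit.py <<'E'
import cv2
x,y,w,bx,dz=best.x
def seg(im,c,P,col,f,o):
    q=((c.p(P)-o+.5)*f).astype(int); cv2.polylines(im,[q.reshape(-1,1,2)],False,col,1)
BB=xyz([(65,60,15),(65,-60,15),(-65,-60,15),(-65,60,15),(65,60,15)])+[bx,0,0]
H=xyz([(0,0,153),(-16,0,153),(-24,0,160),(-44,0,160),(-44,0,174)])+[0,0,dz]
PL=xyz([(0,18,168),(0,-18,168)])+[0,0,dz]
gx,gy,gw=s.x[0]+s.x[3],s.x[1]+s.x[4],s.x[2]+s.x[5]
G=xyz([(0,-30,0),(0,-30,110),(0,-14,110),(0,-14,155),(0,14,155),(0,14,110),(0,30,110),(0,30,0)])+[0,0,.012]
BK=xyz([(50,55,42),(50,-55,42),(-50,-55,42),(-50,55,42),(50,55,42)])
for n,c,ws in (("scene",S,((350,130,100,100),(165,205,90,100))),("top",T,((105,240,120,110),(365,235,100,100)))):
    out=[]
    for (x0,y0,ww,hh) in ws:
        a=cv2.resize(cv2.imread(f"pics/{n}0.png")[y0:y0+hh,x0:x0+ww],None,fx=5,fy=5,interpolation=3);o=np.array([x0,y0])
        for X,col in((BB,(0,255,255)),(H,(0,0,255)),(PL,(0,255,0))): seg(a,c,pose(x,y,w,X),col,5,o)
        seg(a,c,pose(*s.x[:3],BK),(0,255,255),5,o)
        for dx in(-.005,.005): seg(a,c,pose(gx,gy,gw,G+[dx,0,0]),(0,0,255) if dx<0 else (0,255,0),5,o)
        cv2.imwrite(f"pics/ov_{n}_{x0}.png",a)
E
python3 fit.py; ls pics
```

```text
block [ 0.4864 -0.1608  0.7505 -0.0021 -0.0015 -0.0027] 42.999460213147174 gauge xy [ 0.4843 -0.1623] 42.84601820990711 cost 18.333172389774187
[ 0.3 -1.   0.3 -0.5 -1.5 -0.6 -0.6 -2.5 -0.9 -1.3 -1.7 -1.6 -1.5 -0.9
  0.   0.6  1.3 -2.2 -1.   0.2  0.4 -1.1 -0.6 -1.5  0.8 -1.6 -0.3  0.4
  1.1 -0.7  0.1 -2.  -0.5 -0.1 -0.2 -0.3 -1.2  0.1  0.6 -0.4 -0.6 -0.6
 -0.2  0.3 -1.7  1.6]
stand [ 4.7740e-01  2.6630e-01 -2.5138e+00  2.0000e-03 -4.2000e-03] -144.03057222428427 15.786192883823873
[-1.7 -1.4  0.  -2.   0.7 -1.6  1.6 -0.9  1.6 -0.3 -0.8  1.6 -0.5 -3.
  0.9  0.6  2.  -1.  -0.1 -0.3  0.7 -0.2 -2.2 -0.5  0.4  0.8 -0.7  0.1
  0.2 -0.1 -0.5 -1.7 -0.  -1.2]
ov_scene_165.png
ov_scene_350.png
ov_top_105.png
ov_top_365.png
s_g.png
s_st.png
scene0.png
t_g.png
t_st.png
top0.png
zs_g.png
zs_s.png
zt_g.png
zt_s.png
```

View pics/ov_scene_350.png

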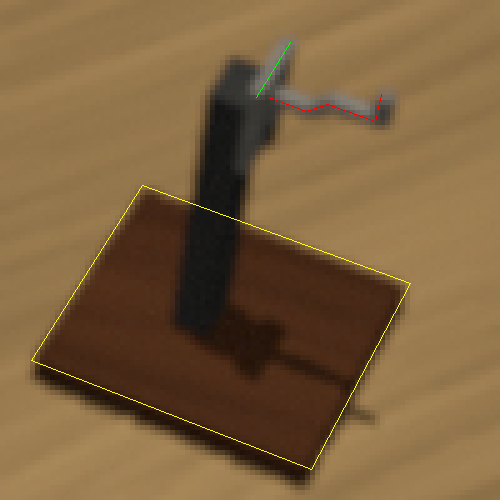

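View pics/ov_top_105.png

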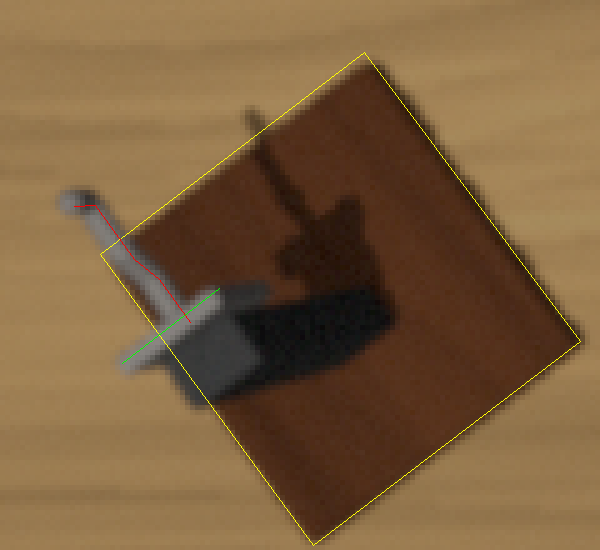

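View pics/ov_scene_165.png

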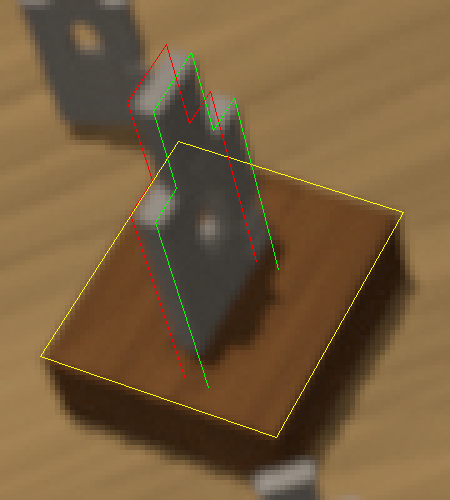

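View pics/ov_top_365.png

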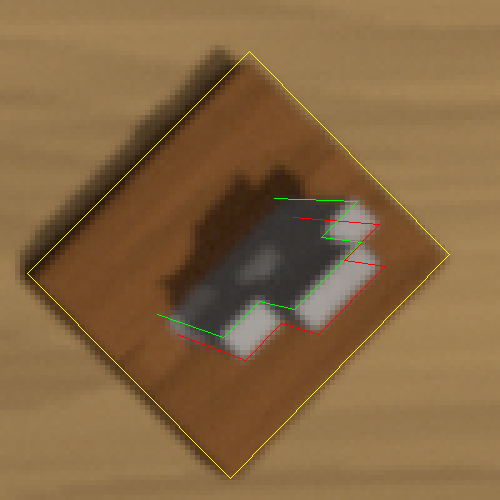

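```bash
cat > fit2.py <<'E'
exec(open("fit.py").read().split("import cv2")[0].replace("print(","(lambda *a:None)("))
# joint with per-camera pixel offset
SC,TC=S.c.copy(),T.c.copy()
def rj(q):
    S.c=SC+q[11:13];T.c=TC+q[13:15]
    return np.r_[res(q[:6]),rs(q[6:11]),q[11:15]/1.0]
t=least_squares(rj,np.r_[s.x,best.x,0,0,0,0],loss="soft_l1",x_scale=[.01,.01,.1]+[.01,.01,.1]+[.01,.01,.1,.01,.01]+[1]*4,diff_step=1e-4)
print(t.cost,t.x.round(4)); q=t.x
print("gauge",(q[:2]+q[3:5]).round(4),np.degrees(q[2]+q[5]),"stand",q[6:8].round(4),np.degrees(q[8]),"dz",q[10],"pix",q[11:])
E
python3 fit2.py; python3 -c "
from cell import env;from scipy.spatial.transform import Rotation as R
q=env.observe()['ee_rot'];print(R.from_quat([*q[1:],q[0]]).as_matrix().round(3))"
```

```text
26.196150384836425 [ 4.8530e-01 -1.6030e-01  7.5090e-01 -1.0000e-03 -1.6000e-03 -4.7000e-03
  4.7650e-01  2.6620e-01 -2.5099e+00  1.9000e-03 -2.0000e-03  4.3010e-01
  1.3556e+00  3.5380e-01  2.5240e-01]
gauge [ 0.4843 -0.1619] 42.758514979967394 stand [0.4765 0.2662] -143.80553767717635 dz -0.002025061537466402 pix [0.43012915 1.35558    0.35377084 0.25239234]
[[-0.     0.228 -0.974]
 [-0.    -0.974 -0.228]
 [-1.     0.     0.   ]]
```

```bash
python3 -m crank '[{"delta_pos":[0.2,0.2,0],"turn":-0.03},{"delta_pos":[0.4,0.4,0],"turn":-0.055},{"delta_pos":[0.6,0.6,0],"turn":-0.08},{"delta_pos":[0.8,0.8,0],"turn":-0.11},{"delta_pos":[0.95,0.95,0],"turn":-0.14},{"delta_pos":[0.95,0.95,0],"turn":-0.168},{"delta_pos":[0.95,0.95,0],"turn":-0.168}]' 0 40
```

```text
time_s: 1.98
tool_pos: [0.3157, -0.3451, 0.2315]
ee_rot: [-0.283, 0.648, -0.283, -0.648]
wrist_force: [0.3, 0.1, 0.1]
opening: 1.004
```

```bash
python3 -m crank '[{"delta_pos":[0.2,0.22,0],"turn":0},{"delta_pos":[0.4,0.43,0],"turn":0},{"delta_pos":[0.6,0.65,0],"turn":0},{"delta_pos":[0.75,0.81,0],"turn":0},{"delta_pos":[0.845,0.918,0],"turn":0},{"delta_pos":[0.845,0.918,0],"turn":0},{"delta_pos":[0.845,0.918,0],"turn":0}]'
python3 - <<'E'
from cell import env
import cv2
for n in("scene","top"):
    im=env.camera(n); cv2.imwrite(f"pics/{n}1.png",im[...,::-1])
a=cv2.imread("pics/scene1.png")[130:310,110:310];b=cv2.imread("pics/top1.png")[200:380,330:530]
import numpy as np
cv2.imwrite("pics/c1.png",cv2.resize(np.hstack([a,b]),None,fx=2,fy=2))
print(env.observe()["tool_pos"])
E
```

```text
time_s: 2.85
tool_pos: [0.4838, -0.1629, 0.2312]
ee_rot: [0.283, -0.648, 0.284, 0.648]
wrist_force: [0.2, 1.1, -0.4]
opening: 1.0
[ 0.48361954 -0.16314506  0.23137376]
```

View pics/c1.png

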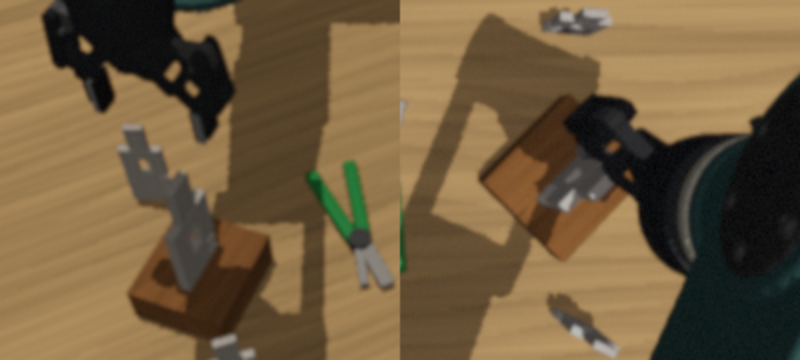

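Candidates: the gauge in the block at scene (206,250) / top (409,287), and two smaller loose plates at scene (183,212) / top (415,362) and scene (228,318) / top (410,213). The one in the block is the largest, and it stands in the block as described. The crop shows it centred under the open fingers, with the jaws lying across its thickness.

```bash
python3 -m crank '[{"delta_pos":[0.002,0.003,-0.15],"turn":0},{"delta_pos":[0.002,0.003,-0.3],"turn":0},{"delta_pos":[0.002,0.003,-0.4],"turn":0},{"delta_pos":[0.002,0.003,-0.47],"turn":0},{"delta_pos":[0.002,0.003,-0.515],"turn":0},{"delta_pos":[0.002,0.003,-0.515],"turn":0}]' 0
python3 - <<'E'
from cell import env
import cv2,numpy as np
for n in("scene","top"):
    im=env.camera(n); cv2.imwrite(f"pics/{n}2.png",im[...,::-1])
a=cv2.imread("pics/scene2.png")[180:310,140:270];b=cv2.imread("pics/top2.png")[230:360,360:490]
cv2.imwrite("pics/c2.png",cv2.resize(np.hstack([a,b]),None,fx=3,fy=3))
E
```

```text
time_s: 3.7
tool_pos: [0.4844, -0.1616, 0.1281]
ee_rot: [0.284, -0.647, 0.284, 0.648]
wrist_force: [-1.1, -0.4, 0.6]
opening: 1.002
```

View pics/c2.png

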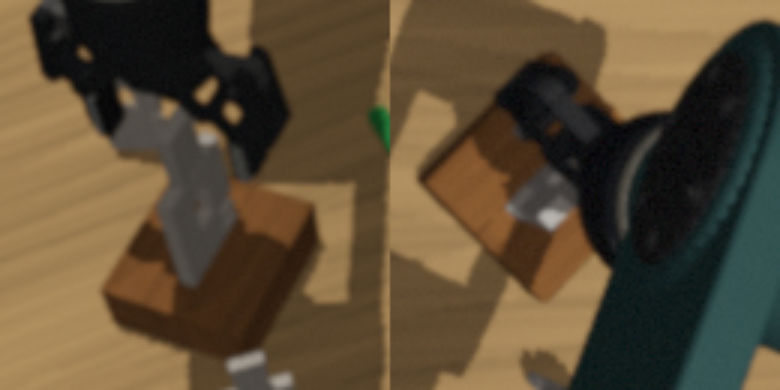

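```bash
python3 -m crank '[{"delta_pos":[0,0,0],"turn":0},{"delta_pos":[0,0,0],"turn":0},{"delta_pos":[0,0,0],"turn":0},{"delta_pos":[0,0,0],"turn":0},{"delta_pos":[0,0,0],"turn":0},{"delta_pos":[0,0,0],"turn":0},{"delta_pos":[0,0,0],"turn":0},{"delta_pos":[0,0,0],"turn":0}]' 1 50
```

```text
time_s: 4.8
tool_pos: [0.4848, -0.1614, 0.1285]
ee_rot: [-0.284, 0.648, -0.284, -0.648]
wrist_force: [-0.5, 0.5, 1.3]
opening: 0.109
```

```bash
python3 -m crank '[{"delta_pos":[0,0,0.04],"turn":0},{"delta_pos":[0,0,0.1],"turn":0},{"delta_pos":[0,0,0.17],"turn":0},{"delta_pos":[0,0,0.26],"turn":0},{"delta_pos":[0,0,0.36],"turn":0},{"delta_pos":[0,0,0.46],"turn":0},{"delta_pos":[0,0,0.55],"turn":0},{"delta_pos":[0,0,0.6],"turn":0},{"delta_pos":[0,0,0.6],"turn":0}]'
python3 - <<'E'
from cell import env
import cv2,numpy as np
for n in("scene","top"):
    im=env.camera(n); cv2.imwrite(f"pics/{n}3.png",im[...,::-1])
a=cv2.imread("pics/scene3.png")[130:290,140:300];b=cv2.imread("pics/top3.png")[210:370,350:510]
cv2.imwrite("pics/c3.png",cv2.resize(np.hstack([a,b]),None,fx=2.5,fy=2.5))
print(env.observe()["wrist_force"],env.observe()["wrist_torque"],env.observe()["tool_pos"])
E
```

```text
time_s: 5.92
tool_pos: [0.485, -0.1615, 0.2494]
ee_rot: [-0.284, 0.648, -0.284, -0.647]
wrist_force: [-0.2, -0.3, -2.4]
opening: 0.109
[-0.78296534  0.70246109 -2.04939911] [-0.0047579   0.03163097  0.00379424] [ 0.48438388 -0.16125278  0.24759909]
```

View pics/c3.png

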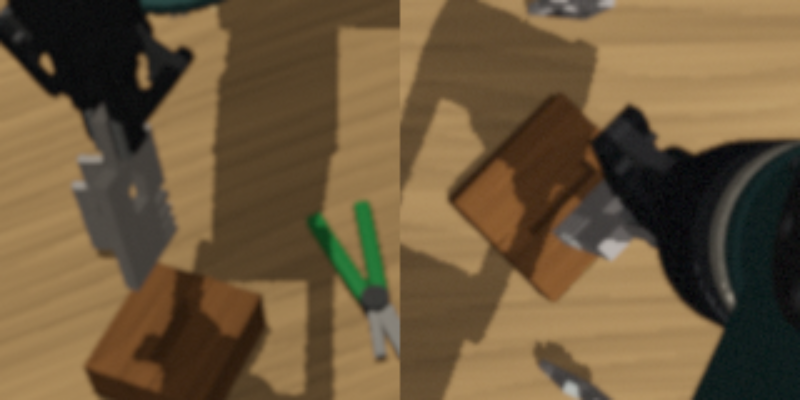

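```bash
python3 -m crank '[{"delta_pos":[0,0,0.1],"turn":0},{"delta_pos":[0,0.05,0.2],"turn":0.02},{"delta_pos":[0,0.15,0.3],"turn":0.045},{"delta_pos":[0,0.27,0.3],"turn":0.07},{"delta_pos":[0.03,0.4,0.3],"turn":0.1},{"delta_pos":[0.05,0.54,0.3],"turn":0.128},{"delta_pos":[0.07,0.68,0.3],"turn":0.156},{"delta_pos":[0.1,0.82,0.3],"turn":0.184},{"delta_pos":[0.12,0.93,0.3],"turn":0.212},{"delta_pos":[0.15,1.0,0.3],"turn":0.24}]' && python3 -m crank '[{"delta_pos":[0.03,0.1,0],"turn":0.025},{"delta_pos":[0.05,0.23,0],"turn":0.05},{"delta_pos":[0.08,0.37,0],"turn":0.075},{"delta_pos":[0.1,0.51,0],"turn":0.1},{"delta_pos":[0.12,0.65,0],"turn":0.128},{"delta_pos":[0.15,0.79,0],"turn":0.156},{"delta_pos":[0.15,0.9,0],"turn":0.184},{"delta_pos":[0.15,0.97,0],"turn":0.212},{"delta_pos":[0.15,1.0,0],"turn":0.2417},{"delta_pos":[0.15,1.0,0],"turn":0.2417}]'
python3 - <<'E'
from cell import env
import numpy as np
from scipy.spatial.transform import Rotation as R
o=env.observe();q=o['ee_rot'];M=R.from_quat([*q[1:],q[0]]).as_matrix();print(M.round(3),np.degrees(np.arctan2(M[1,1],M[0,1])),o['joints'].round(2),o['wrist_force'])
E
```

```text
time_s: 7.28
tool_pos: [0.5143, 0.0398, 0.307]
ee_rot: [-0.239, -0.665, -0.239, 0.666]
wrist_force: [0.9, -0.7, -1.3]
opening: 0.108
time_s: 8.52
tool_pos: [0.5444, 0.239, 0.3068]
ee_rot: [0.629, 0.32, 0.631, -0.322]
wrist_force: [-0.2, -0.7, -1.6]
opening: 0.109
[[-0.003  0.809  0.588]
 [-0.001  0.588 -0.809]
 [-1.    -0.003 -0.001]] 36.02211040866281 [ 0.32  0.19  1.11 -0.    1.85 -0.31] [-0.18779416 -0.7419956  -1.6126617 ]
```

```bash
python3 -m crank '[{"delta_pos":[0,0.12,0],"turn":0},{"delta_pos":[-0.01,0.25,0],"turn":0},{"delta_pos":[-0.02,0.34,0],"turn":0},{"delta_pos":[-0.02,0.37,-0.08],"turn":0},{"delta_pos":[-0.02,0.37,-0.2],"turn":0},{"delta_pos":[-0.02,0.37,-0.32],"turn":0},{"delta_pos":[-0.02,0.37,-0.43],"turn":0},{"delta_pos":[-0.02,0.37,-0.5],"turn":0},{"delta_pos":[-0.02,0.37,-0.515],"turn":0},{"delta_pos":[-0.02,0.37,-0.515],"turn":0}]'
cat > look.py <<'E'
import sys
from h import *
import cv2
k=sys.argv[1]
st=np.array([0.4765,0.2662]);w=np.radians(-143.9)
if len(sys.argv)>2: st=np.array([float(sys.argv[2]),float(sys.argv[3])]); dz=float(sys.argv[4])
else: dz=-.002
o=env.observe();p=o["tool_pos"];mm=.001
G=np.array([(0,-30,0),(0,-30,110),(0,-14,110),(0,-14,155),(0,14,155),(0,14,110),(0,30,110),(0,30,0),(0,-30,0)])*mm
E=np.array([(0,-8,60),(0,-8,84),(0,0,92),(0,8,84),(0,8,60),(0,-8,60)])*mm
H=np.array([(0,0,153),(-16,0,153),(-24,0,160),(-44,0,160),(-44,0,174)])*mm+[0,0,dz]
PL=np.array([(0,18,168),(0,-18,168)])*mm+[0,0,dz]
q=o["ee_rot"];M=R.from_quat([*q[1:],q[0]]).as_matrix();gw=np.arctan2(M[1,1],M[0,1])+np.pi
d=p[:2]-st;u=np.array([np.cos(w),np.sin(w)]);v=np.array([-u[1],u[0]])
print("TCP in stand frame x,y (mm)",d@u*1e3,d@v*1e3,"z",p[2],"gauge yaw",np.degrees(gw)%360-360,"F",o["wrist_force"].round(2),"T",o["wrist_torque"].round(3),o["time_s"])
for n,c in(("scene",S),("top",T)):
    im=env.camera(n)[...,::-1].copy();cv2.imwrite(f"pics/{n}{k}.png",im)
    x0,y0,ww,hh=(355,95,100,100) if n=="scene" else (90,230,100,100)
    def dr(a,P,col):
        qq=((c.p(P)-[x0,y0]+.5)*6).astype(int);cv2.polylines(a,[qq.reshape(-1,1,2)],False,col,1)
    raw=cv2.convertScaleAbs(cv2.resize(im[y0:y0+hh,x0:x0+ww],None,fx=6,fy=6,interpolation=3),alpha=1.5,beta=10)
    a=raw.copy()
    for X in(H,PL): dr(a,pose(*st,w,X),(0,0,255))
    for X,dx in((G,-.005),(G,.005),(E,-.005),(E,.005)): dr(a,pose(p[0],p[1],gw,X+[dx,0,p[2]-.116]),(0,255,0) if dx<0 else (255,255,0))
    cv2.imwrite(f"pics/o{n}{k}.png",a);cv2.imwrite(f"pics/r{n}{k}.png",raw)
E
python3 look.py 4
```

```text
time_s: 9.78
tool_pos: [0.5409, 0.3125, 0.2058]
ee_rot: [0.63, 0.321, 0.63, -0.32]
wrist_force: [-0.4, -0.1, -1.2]
opening: 0.109
TCP in stand frame x,y (mm) -79.34435978493188 0.5279640378215219 z 0.20578251009123066 gauge yaw -143.92703231061412 F [-0.43 -0.1  -1.22] T [0.019 0.001 0.015] 9.775
```

View pics/oscene4.png

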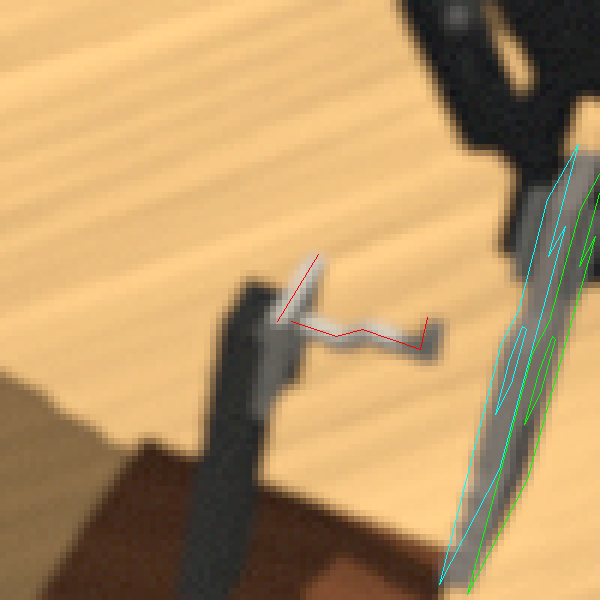

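View pics/otop4.png

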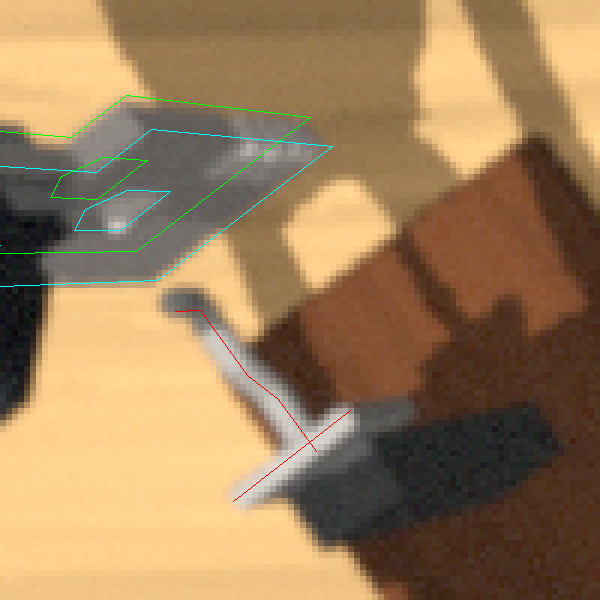

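View pics/rscene4.png

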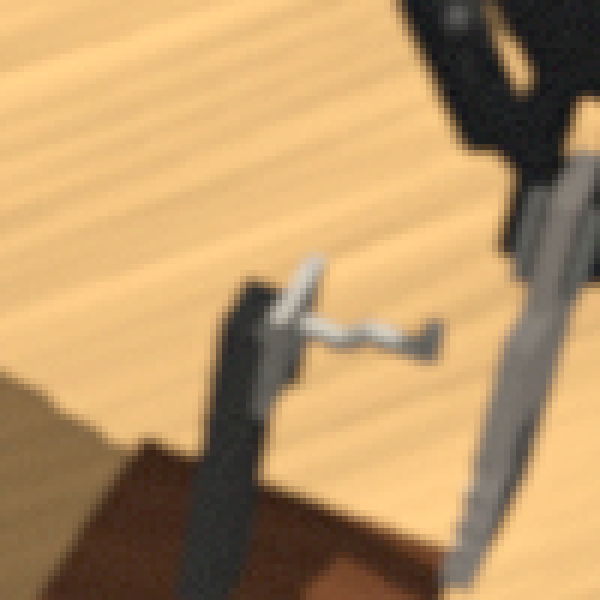

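View pics/rtop4.png

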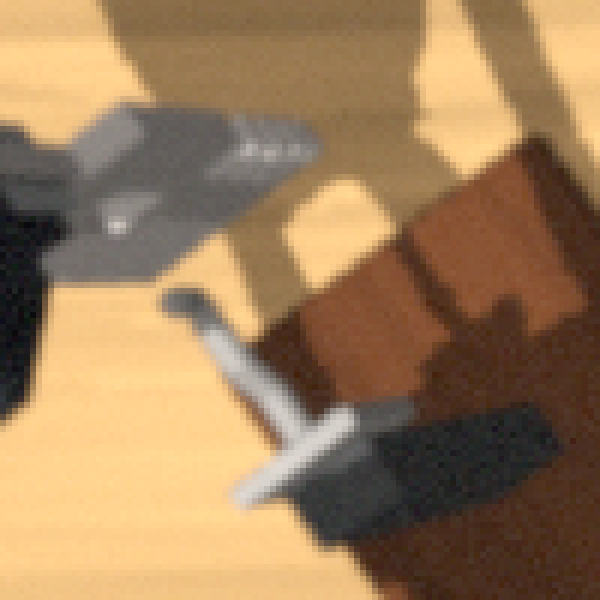

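Run:
```python
from cell import env
from h import *
for n in("scene","top"):
    env.camera(n)
    for t in("gauge_eye","gauge_notch","hook_usual","hook_form"):
        print(n,t,[(round(d["confidence"],2),[round(float(v),1) for v in d["centre"]]) for d in env.landmark_of(t,n)])
p=env.observe()["tool_pos"];c=S if 0 else None
for nm,L in(("eye",(0,0,.092)),("notch",(0,.03,.03))):
    P=pose(p[0],p[1],np.radians(-144),np.array(L)+[0,0,p[2]-.116]);print(nm,S.p(P).round(1),T.p(P).round(1))
for nm,L in(("usual",(-.034,0,.16)),("form",(0,0,.153))):
    P=pose(.4765,.2662,np.radians(-144),L);print(nm,S.p(P).round(1),T.p(P).round(1))
```

```text
scene gauge_eye [(0.79, [445.7, 148.2]), (0.75, [223.4, 317.3]), (0.6, [177.7, 208.1])]
scene gauge_notch [(0.88, [198.0, 223.9]), (0.57, [431.9, 182.7]), (0.57, [238.0, 319.3])]
scene hook_usual [(0.83, [419.4, 153.6])]
scene hook_form [(0.71, [403.8, 147.6])]
top gauge_eye [(0.98, [98.0, 264.6]), (0.68, [424.0, 372.2]), (0.66, [418.8, 210.4]), (0.57, [125.8, 261.9]), (0.41, [134.4, 249.2])]
top gauge_notch [(0.64, [403.5, 209.0]), (0.57, [410.7, 354.9]), (0.55, [139.1, 254.5])]
top hook_usual [(0.66, [123.7, 287.0])]
top hook_form [(0.78, [138.6, 305.4])]
eye [[444.1 149.8]] [[101.8 261.9]]
notch [[432.7 182.5]] [[135.8 250.9]]
usual [[419.9 150.3]] [[126.3 286.7]]
form [[403.2 147.3]] [[141.7 304.8]]
```

```bash
python3 -m crank '[{"delta_pos":[-0.02,-0.014,-0.01],"turn":0},{"delta_pos":[-0.04,-0.029,-0.01],"turn":0},{"delta_pos":[-0.06,-0.044,-0.01],"turn":0},{"delta_pos":[-0.08,-0.058,-0.01],"turn":0},{"delta_pos":[-0.09,-0.066,-0.01],"turn":0},{"delta_pos":[-0.09,-0.066,-0.01],"turn":0}]';python3 look.py 5
```

```text
time_s: 11.12
tool_pos: [0.5226, 0.2993, 0.2035]
ee_rot: [0.63, 0.321, 0.63, -0.32]
wrist_force: [0.7, -0.5, -2.2]
opening: 0.111
TCP in stand frame x,y (mm) -56.77674320800029 0.37638405958826443 z 0.20351883146408667 gauge yaw -143.90804604286464 F [ 0.73 -0.5  -2.22] T [ 0.02   0.004 -0.028] 11.125
```

View pics/oscene5.png

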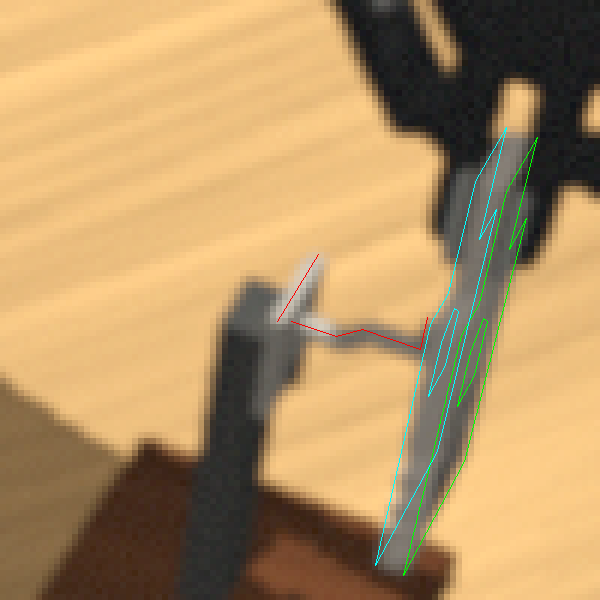

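View pics/otop5.png

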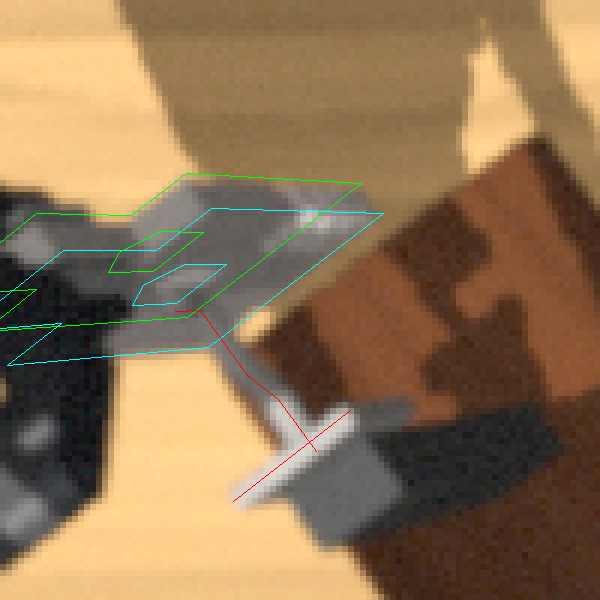

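```bash
python3 -m crank '[{"delta_pos":[0,0,0.008],"turn":0},{"delta_pos":[-0.012,-0.009,0.008],"turn":0},{"delta_pos":[-0.024,-0.0175,0.008],"turn":0},{"delta_pos":[-0.036,-0.026,0.008],"turn":0},{"delta_pos":[-0.048,-0.035,0.008],"turn":0}]'; python3 -m crank '[{"delta_pos":[-0.012,-0.009,0],"turn":0},{"delta_pos":[-0.024,-0.0175,0],"turn":0},{"delta_pos":[-0.036,-0.026,0],"turn":0},{"delta_pos":[-0.045,-0.033,0],"turn":0},{"delta_pos":[-0.045,-0.033,0],"turn":0}]';python3 look.py 6
```

```text
time_s: 11.85
tool_pos: [0.5129, 0.2923, 0.2049]
ee_rot: [0.63, 0.321, 0.63, -0.32]
wrist_force: [-0.9, -0.1, -1.0]
opening: 0.11
time_s: 12.48
tool_pos: [0.504, 0.2858, 0.205]
ee_rot: [0.63, 0.321, 0.63, -0.32]
wrist_force: [0.3, 0.2, -3.1]
opening: 0.107
TCP in stand frame x,y (mm) -33.73329390219998 0.39484253827227533 z 0.2050088851025015 gauge yaw -143.9047694343121 F [ 0.32  0.24 -3.12] T [0.011 0.022 0.022] 12.475
```

View pics/oscene6.png

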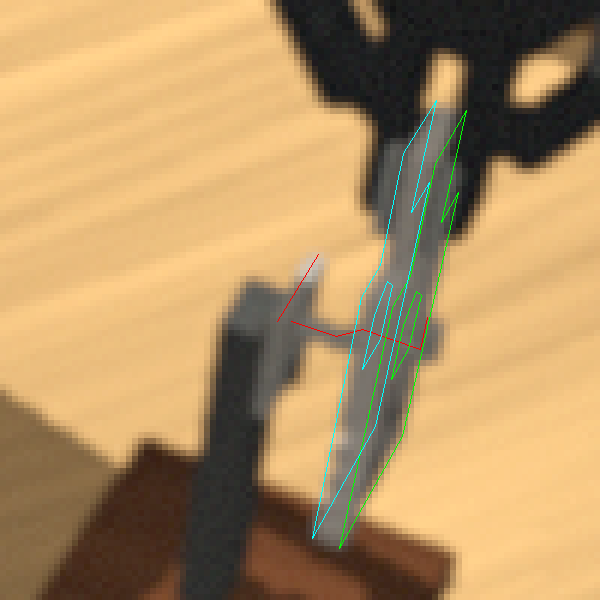

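View pics/otop6.png

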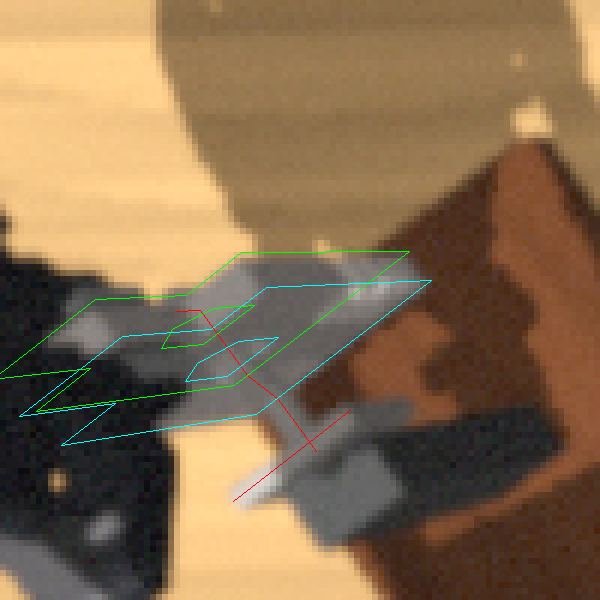

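```bash
python3 -m crank '[{"delta_pos":[0,0,-0.015],"turn":0},{"delta_pos":[0,0,-0.03],"turn":0},{"delta_pos":[0,0,-0.045],"turn":0},{"delta_pos":[0,0,-0.045],"turn":0}]'; python3 -m crank '[{"delta_pos":[-0.014,-0.010,0],"turn":0},{"delta_pos":[-0.028,-0.020,0],"turn":0},{"delta_pos":[-0.042,-0.031,0],"turn":0},{"delta_pos":[-0.056,-0.041,0],"turn":0},{"delta_pos":[-0.07,-0.051,0],"turn":0},{"delta_pos":[-0.084,-0.061,0],"turn":0},{"delta_pos":[-0.09,-0.066,0],"turn":0},{"delta_pos":[-0.09,-0.066,0],"turn":0}]';python3 look.py 7
```

```text
time_s: 13.08
tool_pos: [0.5039, 0.2857, 0.1953]
ee_rot: [0.63, 0.32, 0.631, -0.321]
wrist_force: [0.9, 0.2, -2.1]
opening: 0.111
time_s: 14.08
tool_pos: [0.486, 0.2726, 0.196]
ee_rot: [0.63, 0.321, 0.63, -0.32]
wrist_force: [-0.1, -0.5, -2.1]
opening: 0.107
TCP in stand frame x,y (mm) -11.468852123342359 0.46148068549931415 z 0.1959874230133506 gauge yaw -143.90523169149387 F [-0.1  -0.46 -2.13] T [-0.03  -0.046 -0.025] 14.075
```

View pics/oscene7.png

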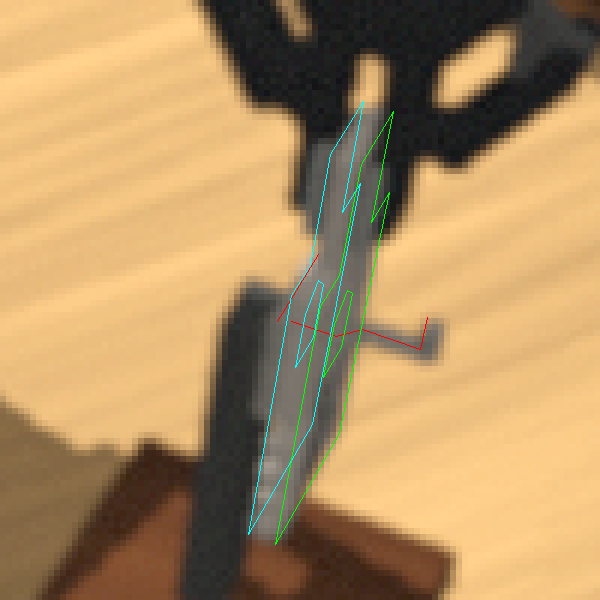

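View pics/otop7.png

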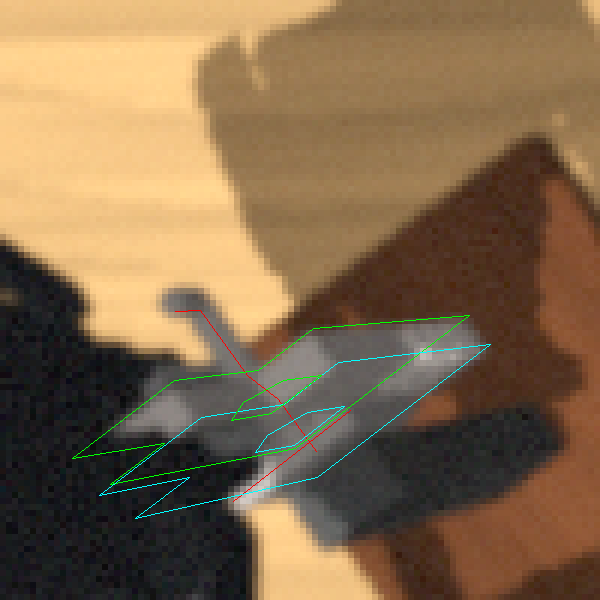

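```bash
cat > st.py <<'E'
from h import *
o=env.observe();p=o["tool_pos"];w=np.radians(-143.9);u=np.array([np.cos(w),np.sin(w)]);v=np.array([-u[1],u[0]]);d=p[:2]-[.4765,.2662];F=o["wrist_force"]
print("x,y mm",(d@u*1e3).round(2),(d@v*1e3).round(2),"z",(p[2]*1e3).round(2),"Fx,Fy,Fz",(F[:2]@u).round(2),(F[:2]@v).round(2),F[2].round(2),"T",o["wrist_torque"].round(3),"t",o["time_s"])
E
python3 -m crank '[{"delta_pos":[-0.004,-0.003,0],"turn":0},{"delta_pos":[-0.008,-0.006,0],"turn":0},{"delta_pos":[-0.012,-0.009,0],"turn":0},{"delta_pos":[-0.012,-0.009,0],"turn":0}]' >/dev/null; python3 st.py
python3 -m crank '[{"delta_pos":[-0.004,-0.003,0],"turn":0},{"delta_pos":[-0.004,-0.003,0],"turn":0}]' >/dev/null; python3 st.py
python3 -m crank '[{"delta_pos":[-0.004,-0.003,0],"turn":0},{"delta_pos":[-0.004,-0.003,0],"turn":0}]' >/dev/null; python3 st.py
```

```text
x,y mm -8.49 0.48 z 195.95 Fx,Fy,Fz 0.06 -0.42 -2.6 T [-0.012  0.029  0.024] t 14.675
x,y mm -7.98 0.49 z 195.99 Fx,Fy,Fz -1.37 0.08 -2.59 T [ 0.237 -0.225  0.001] t 14.925
x,y mm -7.69 0.53 z 196.04 Fx,Fy,Fz -5.58 -0.95 -4.42 T [ 0.625 -0.91  -0.112] t 15.175
```

```bash
python3 -m crank '[{"delta_pos":[0.006,0.0045,0],"turn":0},{"delta_pos":[0.006,0.0045,0],"turn":0}]' >/dev/null; python3 st.py
python3 -m crank '[{"delta_pos":[0,0,-0.01],"turn":0},{"delta_pos":[0,0,-0.02],"turn":0},{"delta_pos":[0,0,-0.03],"turn":0},{"delta_pos":[0,0,-0.03],"turn":0}]' >/dev/null; python3 st.py
python3 -m crank '[{"delta_pos":[0,0,-0.01],"turn":0},{"delta_pos":[0,0,-0.01],"turn":0}]' >/dev/null; python3 st.py
python3 -m crank '[{"delta_pos":[0,0,-0.01],"turn":0},{"delta_pos":[0,0,-0.01],"turn":0}]' >/dev/null; python3 st.py
```

```text
x,y mm -8.01 0.52 z 196.01 Fx,Fy,Fz -2.18 0.43 -2.89 T [ 0.307 -0.414 -0.015] t 15.425
x,y mm -8.04 0.47 z 189.68 Fx,Fy,Fz -2.35 0.29 -2.95 T [ 0.263 -0.36  -0.063] t 15.925
x,y mm -8.01 0.47 z 187.67 Fx,Fy,Fz -2.45 0.05 -2.28 T [ 0.214 -0.38  -0.078] t 16.175
x,y mm -8.04 0.48 z 185.69 Fx,Fy,Fz -2.09 -0.75 -2.59 T [ 0.253 -0.393 -0.056] t 16.425
```

```bash
python3 -m crank '[{"delta_pos":[0,0,-0.01],"turn":0},{"delta_pos":[0,0,-0.01],"turn":0}]' >/dev/null; python3 st.py
python3 -m crank '[{"delta_pos":[0,0,-0.005],"turn":0},{"delta_pos":[0,0,-0.005],"turn":0}]' >/dev/null; python3 st.py
python3 -m crank '[{"delta_pos":[0,0,-0.005],"turn":0},{"delta_pos":[0,0,-0.005],"turn":0}]' >/dev/null; python3 st.py
```

```text
x,y mm -8.03 0.48 z 183.7 Fx,Fy,Fz -2.2 0.43 -0.8 T [ 0.257 -0.379  0.001] t 16.675
x,y mm -8.04 0.49 z 182.9 Fx,Fy,Fz -1.5 0.14 -1.67 T [ 0.276 -0.376 -0.008] t 16.925
x,y mm -8.03 0.49 z 181.88 Fx,Fy,Fz -2.79 -0.16 -2.41 T [ 0.286 -0.262 -0.036] t 17.175
```

```bash
python3 -m crank '[{"delta_pos":[0,0,-0.005],"turn":0},{"delta_pos":[0,0,-0.005],"turn":0}]' >/dev/null; python3 st.py
python3 -m crank '[{"delta_pos":[0,0,-0.005],"turn":0},{"delta_pos":[0,0,-0.005],"turn":0}]' >/dev/null; python3 st.py
```

```text
x,y mm -8.07 0.7 z 181.3 Fx,Fy,Fz -2.29 1.13 -0.05 T [ 0.054 -0.294  0.016] t 17.425
x,y mm -8.13 0.95 z 180.88 Fx,Fy,Fz 0.23 1.65 4.42 T [-0.248 -0.15   0.023] t 17.675
```

```bash
python3 -m crank '[{"delta_pos":[0.003,-0.004,0],"turn":0},{"delta_pos":[0.003,-0.004,0],"turn":0}]' >/dev/null; python3 st.py
python3 -m crank '[{"delta_pos":[0.0015,-0.002,-0.0025],"turn":0},{"delta_pos":[0.0015,-0.002,-0.0025],"turn":0}]' >/dev/null; python3 st.py
```

```text
x,y mm -8.14 1.12 z 180.83 Fx,Fy,Fz 0.65 -0.54 6.28 T [-0.026  0.04  -0.011] t 17.925
x,y mm -8.16 1.21 z 180.79 Fx,Fy,Fz 0.51 -0.23 6.96 T [ 0.05   0.258 -0.062] t 18.175
```

```bash
python3 -m crank '[{"delta_pos":[-0.005,-0.0015,0.003],"turn":0},{"delta_pos":[-0.005,-0.0015,0.003],"turn":0}]' >/dev/null; python3 st.py
python3 -m crank '[{"delta_pos":[0,0,0],"turn":0}]' >/dev/null; python3 st.py
```

```text
x,y mm -7.96 1.2 z 180.84 Fx,Fy,Fz -2.21 -1.12 4.23 T [ 0.496 -0.3   -0.034] t 18.425
x,y mm -7.98 1.21 z 180.81 Fx,Fy,Fz -3.22 -1.75 5.37 T [ 0.564 -0.349 -0.093] t 18.55
```

```bash
python3 -m crank '[{"delta_pos":[-0.001,0.0015,0],"turn":0},{"delta_pos":[-0.001,0.0015,0],"turn":0}]' >/dev/null; python3 st.py;python3 look.py 8 .479 .268 -.002; python3 -c "
import cv2,numpy as np
cv2.imwrite('pics/c8.png',cv2.resize(np.hstack([cv2.imread('pics/oscene8.png'),cv2.imread('pics/rtop8.png')]),(800,400)))"
```

```text
x,y mm -7.97 1.18 z 180.84 Fx,Fy,Fz -3.25 -0.51 5.76 T [ 0.418 -0.352 -0.096] t 18.8
TCP in stand frame x,y (mm) -4.888163774139537 1.1597308504797554 z 0.18084232869248767 gauge yaw -143.89437560805996 F [2.33 2.32 5.76] T [ 0.418 -0.352 -0.096] 18.8
```

View pics/c8.png

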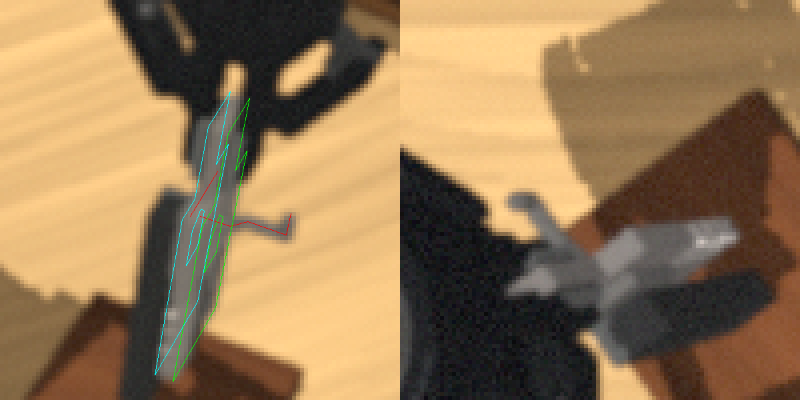

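```bash
python3 -m crank '[{"delta_pos":[0,0,0],"turn":0},{"delta_pos":[0,0,0],"turn":0},{"delta_pos":[0,0,0],"turn":0},{"delta_pos":[0,0,0],"turn":0},{"delta_pos":[0,0,0],"turn":0}]' 0.65; python3 st.py;python3 look.py 9 .479 .268 -.002; python3 -c "
import cv2,numpy as np
cv2.imwrite('pics/c9.png',cv2.resize(np.hstack([cv2.imread('pics/rscene9.png'),cv2.imread('pics/rtop9.png')]),(800,400)))"
```

```text
time_s: 19.52
tool_pos: [0.4829, 0.2693, 0.1799]
ee_rot: [0.63, 0.32, 0.63, -0.321]
wrist_force: [-1.0, -0.1, 0.2]
opening: 0.351
x,y mm -6.95 1.27 z 179.86 Fx,Fy,Fz 0.82 -0.52 0.21 T [-0.006  0.023  0.006] t 19.525
TCP in stand frame x,y (mm) -3.8671569839041697 1.2503066559269276 z 0.17985592274083184 gauge yaw -143.90171077222448 F [-0.97 -0.07  0.21] T [-0.006  0.023  0.006] 19.525
```

View pics/c9.png

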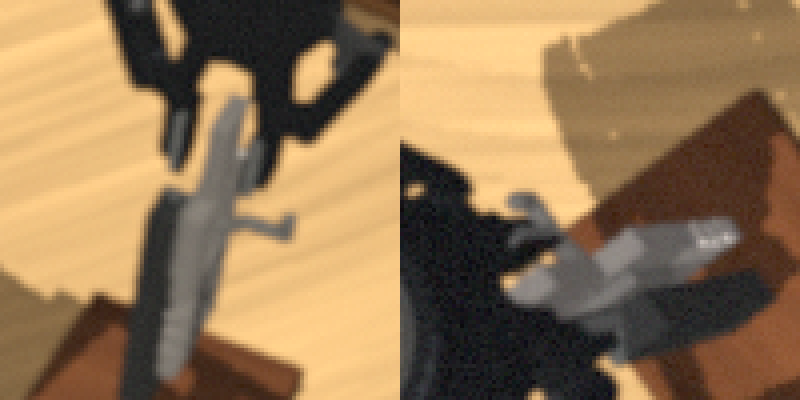

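```bash
python3 -m crank '[{"delta_pos":[0,0,0],"turn":0},{"delta_pos":[0,0,0.03],"turn":0},{"delta_pos":[0,0,0.08],"turn":0},{"delta_pos":[0,0,0.16],"turn":0},{"delta_pos":[0,0,0.26],"turn":0},{"delta_pos":[0,0,0.38],"turn":0},{"delta_pos":[0,0,0.5],"turn":0},{"delta_pos":[0,0,0.5],"turn":0}]' 0.55; python3 -m crank '[{"delta_pos":[0,-0.2,0],"turn":0},{"delta_pos":[0,-0.45,0],"turn":0},{"delta_pos":[0,-0.7,0],"turn":0},{"delta_pos":[0,-0.95,0],"turn":0},{"delta_pos":[0,-1,0],"turn":0},{"delta_pos":[0,-1,0],"turn":0},{"delta_pos":[0,-1,0],"turn":0},{"delta_pos":[0,-1,0],"turn":0},{"delta_pos":[0,-1,0],"turn":0}]';python3 look.py 10 .479 .268 -.002; python3 -c "
import cv2,numpy as np
cv2.imwrite('pics/c10.png',cv2.resize(np.hstack([cv2.imread('pics/rscene10.png'),cv2.imread('pics/rtop10.png')]),(800,400)))"
```

```text
time_s: 20.62
tool_pos: [0.4841, 0.2698, 0.2839]
ee_rot: [0.632, 0.322, 0.629, -0.319]
wrist_force: [-0.6, 0.3, -0.6]
opening: 0.45
time_s: 21.75
tool_pos: [0.483, 0.0702, 0.28]
ee_rot: [0.631, 0.32, 0.631, -0.32]
wrist_force: [0.3, 0.2, -0.8]
opening: 0.453
TCP in stand frame x,y (mm) 113.32032820686032 162.16027395870233 z 0.27998686564018727 gauge yaw -143.8112387786585 F [ 0.28  0.2  -0.8 ] T [-0.015  0.004  0.023] 21.75
```

View pics/c10.png

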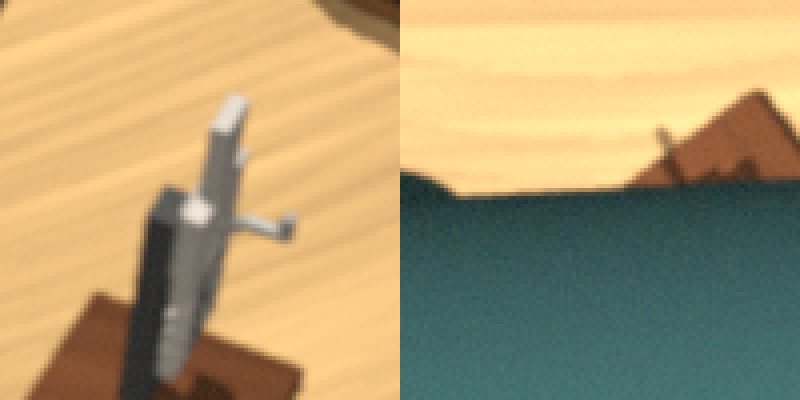

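View pics/scene10.png

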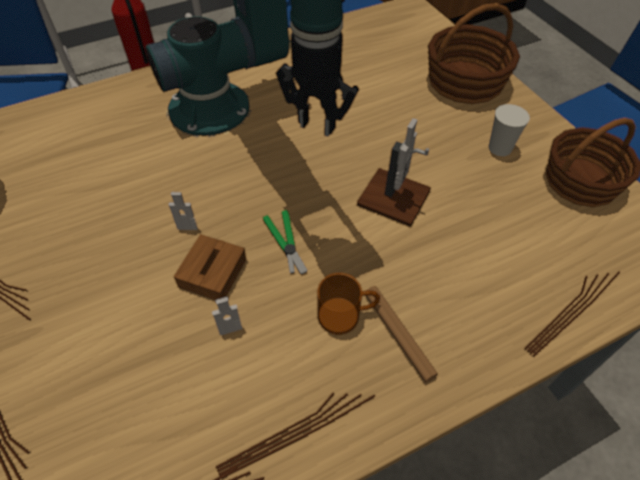

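```bash
python3 -m crank '[{"delta_pos":[0,-0.2,0],"turn":0},{"delta_pos":[0,-0.45,0],"turn":0},{"delta_pos":[-0.1,-0.7,0],"turn":0},{"delta_pos":[-0.2,-0.95,0],"turn":0},{"delta_pos":[-0.2,-1,0],"turn":0},{"delta_pos":[-0.2,-1,0],"turn":0},{"delta_pos":[-0.2,-1,0],"turn":0}]';python3 look.py 11 .479 .268 -.002; python3 -c "
import cv2,numpy as np
cv2.imwrite('pics/c11.png',cv2.resize(np.hstack([cv2.imread('pics/rscene11.png'),cv2.imread('pics/rtop11.png')]),(800,400)))"
```

```text
time_s: 22.72
tool_pos: [0.4434, -0.1296, 0.28]
ee_rot: [0.631, 0.32, 0.631, -0.32]
wrist_force: [-0.1, 1.6, 0.4]
opening: 0.447
TCP in stand frame x,y (mm) 262.98485076024446 300.2732430107641 z 0.2800154893638689 gauge yaw -143.8031706807818 F [-0.13  1.61  0.39] T [-0.023 -0.01   0.02 ] 22.725
```

View pics/c11.png

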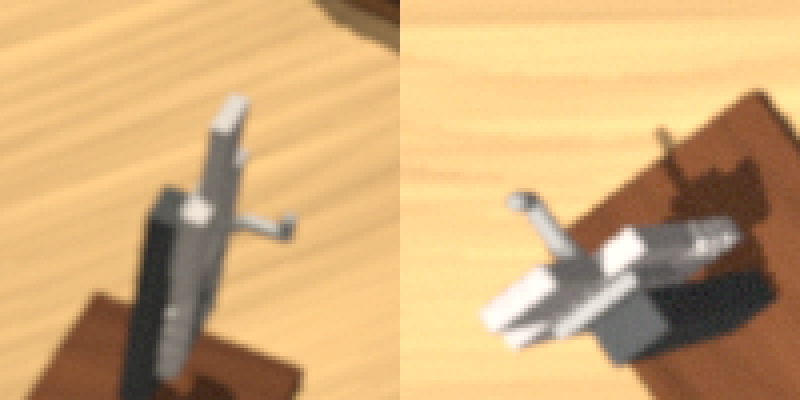

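```bash
python3 -c "
from cell import env
print(env.sign_off())"
```

```text
the job is handed in; nothing more can be done
None
```

The gauge is hanging by its eye on the stand's hook, back in the dip against the back plate. I handed the job in at about 23 s.

- **Grasp and turn:** I took the gauge from the block, the largest of the three look-alikes, gripping its tab across the thickness. I lifted it straight up and turned it about 173° so its axes match the stand's.
- **Hanging:** I passed the eye over the hook's tip and moved back until it touched the plate (about 6 N). Then I lowered it until the hook carried it, at about 7 N upward; the hook sat roughly 2 mm below its usual height. Only then did I open the fingers.
- **Last checks:** After release the wrist force was near zero. Both cameras show the gauge flush against the back plate and unmoved between pictures, with the arm well clear. The scene picture shows the mug, secateurs, billet and small plates where they were.
- **Disagreements and gaps:** Touch placed the back plate about 3 mm further out than the camera fit. At first contact the gauge centred itself about 1 mm sideways, and I followed it. I never saw the black graduation lines in a picture. I inferred that the graduated face is outward from the notched edge, which is on the stand's +y side as it should be.

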